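Demould the plaster cast that has let go

TASK

Three plaster casts stand in the open cavities of the gang mould, and just one of them has come loose; the other two are still stuck fast. Tug the pouring stubs to find the loose cast, draw it out of its cavity and set it down, not dropped, stub upward, wholly on the drying board clear of the cast that already dries there. Leave that one undisturbed and the two stuck casts seated in the mould.

Things in the scene. Friction and masses are not known exactly. Their poses are not given: they have to be found in the camera images.
- gang_mould: grey rubber mould in a light wooden frame, 109 x 277 x 42 mm, fixed. Origin: centre of the underside; z up, y along the row of three round cavities (63 mm wide, 30 mm deep, floor 12 mm above the table) at y = -85, 0 and +85 mm. One cavity, not always the same, holds the loose cast; nothing visible tells which.
- cast_1: white plaster cast in the y = -85 mm cavity (1 to 6 mm of play): round tapered boss, 51 mm across the foot, 59 mm the top, 28 mm deep, with a round upright pouring stub on top, 18 mm across, 38 mm tall (66 mm in all). Origin: centre of the underside, 12 mm above the table at first; z up. 0.11 to 0.23 kg. The loose one lifts with about its own weight; a stuck one gives 2 to 3 mm, then is held rigidly.
- cast_2: white plaster cast in the y = 0 (middle) cavity (1 to 6 mm of play): round tapered boss, 51 mm across the foot, 59 mm the top, 28 mm deep, with a round upright pouring stub on top, 18 mm across, 38 mm tall (66 mm in all). Origin: centre of the underside, 12 mm above the table at first; z up. 0.11 to 0.23 kg. The loose one lifts with about its own weight; a stuck one gives 2 to 3 mm, then is held rigidly.
- cast_3: white plaster cast in the y = +85 mm cavity (1 to 6 mm of play): round tapered boss, 51 mm across the foot, 59 mm the top, 28 mm deep, with a round upright pouring stub on top, 18 mm across, 38 mm tall (66 mm in all). Origin: centre of the underside, 12 mm above the table at first; z up. 0.11 to 0.23 kg. The loose one lifts with about its own weight; a stuck one gives 2 to 3 mm, then is held rigidly.
- drying_board: low board of three wooden planks on two battens, 148 x 220 mm, top face 14 mm above the table, fixed. Origin: centre of its underside on the table; x along the 148 mm side, y along the 220 mm side, z up.
- old_cast: the finished cast that already dries on the board, in its +y half: the same boss without a stub (59 mm across, 30 mm tall), loose, 0.14 kg. Origin: centre of its underside.
Things that resemble listed ones, but are neither listed nor needed, are in the scene too. Leave any green or yellow look-alike of the cast_2 alone.

How it is judged (in metres and radians):
At the end, for the whole second after the job is handed in: One cast at rest on the board, stub up (0.1 rad), centre within 50 mm (short side) and 85 mm (long side) of its middle, not touching the old cast, which moved under 10 mm; the other two seated in their cavities (raised under 4 mm, within 6 mm of centre) (((x of cast_1 in the frame of drying_board between -0.05 and 0.05 m and y of cast_1 in the frame of drying_board between -0.085 and 0.085 m and z of cast_1 in the frame of drying_board between 0.01 and 0.018 m and angle between each of cast_1, cast_2, cast_3's own z axis and vertical below 0.1 rad and linear speed of cast_1 below 0.02 m/s and contact force between cast_1 and old_cast below 0.1 N and z of each of cast_2, cast_3 in the frame of gang_mould below 0.016 m and y of cast_2 in the frame of gang_mould between -0.006 and 0.006 m and x of cast_2 in the frame of gang_mould between -0.006 and 0.006 m and y of cast_3 in the frame of gang_mould between 0.079 and 0.091 m and x of cast_3 in the frame of gang_mould between -0.006 and 0.006 m) or (x of cast_2 in the frame of drying_board between -0.05 and 0.05 m and y of cast_2 in the frame of drying_board between -0.085 and 0.085 m and z of cast_2 in the frame of drying_board between 0.01 and 0.018 m and angle between each of cast_2, cast_1, cast_3's own z axis and vertical below 0.1 rad and linear speed of cast_2 below 0.02 m/s and contact force between cast_2 and old_cast below 0.1 N and z of each of cast_1, cast_3 in the frame of gang_mould below 0.016 m and y of cast_1 in the frame of gang_mould between -0.091 and -0.079 m and x of cast_1 in the frame of gang_mould between -0.006 and 0.006 m and y of cast_3 in the frame of gang_mould between 0.079 and 0.091 m and x of cast_3 in the frame of gang_mould between -0.006 and 0.006 m) or (x of cast_3 in the frame of drying_board between -0.05 and 0.05 m and y of cast_3 in the frame of drying_board between -0.085 and 0.085 m and z of cast_3 in the frame of drying_board between 0.01 and 0.018 m and angle between each of cast_3, cast_1, cast_2's own z axis and vertical below 0.1 rad and linear speed of cast_3 below 0.02 m/s and contact force between cast_3 and old_cast below 0.1 N and z of each of cast_1, cast_2 in the frame of gang_mould below 0.016 m and y of cast_1 in the frame of gang_mould between -0.091 and -0.079 m and x of cast_1 in the frame of gang_mould between -0.006 and 0.006 m and y of cast_2 in the frame of gang_mould between -0.006 and 0.006 m and x of cast_2 in the frame of gang_mould between -0.006 and 0.006 m)) and distance of old_cast from where it was at the start of the episode below 0.01 m).
It fails at once if a cast is let go more than 12 mm above the drying board ((horizontal distance between cast_1 and drying_board below 0.12 m and z of cast_1 in the frame of drying_board above 0.026 m and contact force between cast_1 and the fingers below 0.05 N) or (horizontal distance between cast_2 and drying_board below 0.12 m and z of cast_2 in the frame of drying_board above 0.026 m and contact force between cast_2 and the fingers below 0.05 N) or (horizontal distance between cast_3 and drying_board below 0.12 m and z of cast_3 in the frame of drying_board above 0.026 m and contact force between cast_3 and the fingers below 0.05 N)).
It fails at once if the cast already drying is shifted by more than 15 mm or tipped (distance of old_cast from where it was at the start of the episode above 0.015 m or angle between old_cast's own z axis and vertical above 0.3 rad).
It also fails if it takes over 58 s, if anything falls off the work surface, if the arm or the gripper's body presses on something with over 40 N, if the wrist force passes 120 N, or if a joint passes its speed limit or range.

ROBOT

A 6-joint arm with a two-finger parallel gripper is mounted at the origin on a cart in front of the work surface, level with it; the furniture and walls round the work are solid. World frame = base frame: x ahead of the robot, y to its left, z up, the work surface at z = 0. Lengths are in m, angles in degrees, forces in N, time in s.
With the tool pointing down it reaches from about 0.325 to 0.85 m from the base axis. Payload 4.4 kg.
Tool frame: the origin (TCP) lies midway between the tips of the shut fingers; the grasp point (between the pads) lies 19 mm behind it (robot.hold_point_z is the distance from the TCP to the grasp point, in m); z points along the fingers, y is the line along which they close (so a half turn about z gives the same grasp; the last joint's range is limited). The gripper opens to 94 mm and grips with 3 to 60 N. Pads are 16 mm wide; open, the fingers measure 119 mm over their backs; the gripper's body (75 mm by 177 mm) begins 78 mm behind the grasp point.
Start: joints at [58.298, 11.837, 88.321, -0, 79.842, -8.623], TCP at [0.225, 0.529, 0.205] pointing down, gripper open.
Joint ranges: [-156.59, 156.59], [-49.26, 127.26], [12.9, 141.05], [-63.56, 243.56], [4.71, 150.69], [-161.64, 161.64]. Speed limits (degrees/s): [159.86, 159.86, 180, 180, 180, 180].

INTERFACE

Orientations are given as [roll, pitch, yaw] about the fixed x, y, z axes, in that order (R = Rz(yaw) Ry(pitch) Rx(roll)).
In Python, from plant import robot gives the robot as it stands.
- The arm moves only by the tool jog_arm, never from a script. Its argument "rows" is a list of rows, each a list of 2 entries, a list of its own where there are three numbers: the shift along the tool's x, y, z in cm, then the turn about the tool's z in degrees. In form: [[[dx, dy, dz], roll], ...]. A call has 1 to 5 rows; each row shifts and turns the commanded pose from where the row before left it, along the tool's axes as they then stand; what a row does not reach is not made up. A row lasts 1/8 s, in which the tool goes at most 62.5 mm and 10.7 degrees, less where a joint would pass 70% of its speed; a pose out of reach is approached as far as the arm can. A call is refused whole if a number of a shift passes 6.25 or a number of a turn 10.7, either way. A call with a gripper value outside its range is refused whole. "claw" is the closure, from 0 (fully open) to 1 (shut), set as the call begins (left out, the last holds). The fingers move at their own pace and stop on an object; "newtons" is the grip in N (left out, the last holds). Time passes only in rows, so rows that do not move let the fingers close. It gives the time, the measured TCP pose, the force, the opening and the grip force at its end, in the units of the state.
- robot.get_state(): the state, without advancing time (a new reading comes with each control period).
- robot.camera(name): name is "scene" or "top"; returns a dict with "frame" (480x640x3 uint8, red, green, blue), "depth" (480x640 float32, m along the optical axis (not along the pixel's ray), 0 where there is no reading), "camera_matrix" (3x3 intrinsics, pixels), "R" (3x3) and "t" (3): a world point X has camera coordinates R X + t. Camera axes: x right, y down, z forward; pixel columns grow to the right and rows downward; lengths in m; the calibration is good to about 2 mm. A picture is of the moment at which its call begins.
- robot.hand_in(): hands the job in; it is judged then, once.
Trained networks look in the newest picture that a camera, given by its name, has taken for a name from the list of things; names that differ only in an ending like _2 or _b are one class to them, and where a whole thing is asked for, a point or a joint stands for the part that bears it (a point fixed in the world has none). Each returns a list of dicts, best first, with "score" (0 to 1); they miss things now and then, are a little off and sometimes report something else, mostly with a low value. They report only what shows in the picture. A call takes as long as a camera call. They do not tell look-alikes from the thing itself.
- robot.trace(query, camera): "mask" (480x640 bool, what is visible of it) and "rect" ([left, top, right, bottom] in pixels, round what is visible of it).
The state is a dict: "t": time; "joint_positions": joint angles; "joint_vel": joint speeds; "joint_efforts": joint torques, N m; "tcp_pos": TCP position; "eef_rot": TCP orientation; "ft_force": force on the tool from outside, world axes, zero at the start; "wrist_torque": the same for the moment, N m; "gripper_width": finger opening in m; "gripper_force": force on a finger pad.
Only numpy, scipy, OpenCV 4.12 (cv2) and the standard library are available. Lean on these libraries where they do the work, as an engineer would, in place of code of your own. Each camera call takes 0.05 s, during which the arm holds its last target. There are 200 camera calls.

## Working session

There is one attempt and no reset: what is moved stays moved. The work goes in short steps, Python scripts to look and compute and a tool call to move; the robot and the scene stay as the last step left them, time stands still between calls to the robot, and variables do not carry over. Pictures are saved under pics/ and viewed, at most 10 in all, crops included, and the job is handed in when it is done.

Besides the shell and the picture viewer there is one more tool, called after "Request:" by a JSON object that holds its "fn" and its "kwargs". jog_arm: Moves the arm, as the interface text tells. Its arguments: {"type":"object","properties":{"rows":{"type":"array","items":{"type":"array"}},"claw":{"type":"number"},"newtons":{"type":"number"}},"required":["rows"]}

```bash
mkdir -p pics
cat > h.py <<'E'
import numpy as np, cv2
from plant import robot
def pts(c,mask):
    v,u=np.nonzero(mask&(c['depth']>0)); d=c['depth'][v,u]
    K=c['camera_matrix']; X=np.stack([(u-K[0,2])/K[0,0]*d,(v-K[1,2])/K[1,1]*d,d],1)
    return (X-c['t'])@c['R']
E
python3 - <<'E'
from h import *
for n in ['top','scene']:
    c=robot.camera(n); cv2.imwrite(f'pics/{n}0.png',c['frame'][:,:,::-1]); np.savez(n+'.npz',**c)
    for q in ['gang_mould','cast_2','drying_board','old_cast']:
        for r in robot.trace(q,n):
            P=pts(c,r['mask']); 
            if len(P)==0: continue
            print(n,q,round(r['score'],2),np.round(r['rect']),np.round(np.median(P,0),3),np.round(P.min(0),3),np.round(P.max(0),3))
print(robot.get_state())
E
```

```text
top cast_2 0.94 [357. 296. 384. 330.] [ 0.348 -0.043  0.028] [ 0.32  -0.078 -0.003] [ 0.377 -0.017  0.069]
top cast_2 0.93 [413. 301. 447. 333.] [ 0.336 -0.155  0.028] [ 0.307 -0.194 -0.005] [ 0.365 -0.129  0.07 ]
top cast_2 0.91 [414. 212. 448. 245.] [ 0.508 -0.163  0.04 ] [ 0.483 -0.193  0.034] [ 0.537 -0.139  0.081]
top cast_2 0.87 [331. 224. 360. 255.] [0.48  0.002 0.04 ] [ 0.454 -0.028  0.012] [0.512 0.028 0.082]
top cast_2 0.73 [403. 148. 427. 177.] [ 0.636 -0.135  0.028] [ 0.612 -0.174 -0.004] [ 0.669 -0.111  0.069]
top cast_2 0.69 [377. 216. 405. 248.] [ 0.495 -0.081  0.04 ] [ 0.468 -0.115  0.013] [ 0.528 -0.055  0.081]
top drying_board 0.56 [150. 162. 263. 241.] [0.555 0.265 0.013] [ 0.483  0.161 -0.005] [0.642 0.389 0.043]
top old_cast 0.56 [164. 170. 192. 200.] [0.589 0.318 0.042] [0.563 0.291 0.014] [0.62  0.348 0.049]
scene gang_mould 0.81 [296. 236. 441. 308.] [ 0.461 -0.122  0.037] [ 0.353 -0.23   0.   ] [0.573 0.1   0.066]
scene cast_2 0.95 [416. 233. 443. 269.] [ 0.631 -0.146  0.028] [ 0.608 -0.17   0.001] [ 0.669 -0.113  0.067]
scene cast_2 0.94 [320. 293. 354. 336.
[... 819 characters left out ...]
{'t': 0.5, 'joint_positions': array([ 5.82982541e+01,  1.18402436e+01,  8.83242192e+01, -1.18850003e-03,
        7.98418475e+01, -8.62294280e+00]), 'joint_vel': array([-0.06105574,  0.05385211, -0.06508936,  0.0440289 ,  0.06413789,
        0.07298981]), 'joint_efforts': array([-1.53558551e-03, -3.70485628e+01, -2.81435251e+01,  6.96677319e-02,
        2.88099179e-02, -4.05944377e-05]), 'tcp_pos': array([0.22539887, 0.52894872, 0.20539453]), 'eef_rot': array([-1.79993586e+02,  2.10507378e-04,  1.56921407e+02]), 'ft_force': array([-0.27138344, -0.5798007 ,  0.12444855]), 'wrist_torque': array([ 0.02361177, -0.00377217,  0.02620734]), 'gripper_force': 0.0, 'gripper_width': 0.09365673328344268}
```

View pics/top0.png

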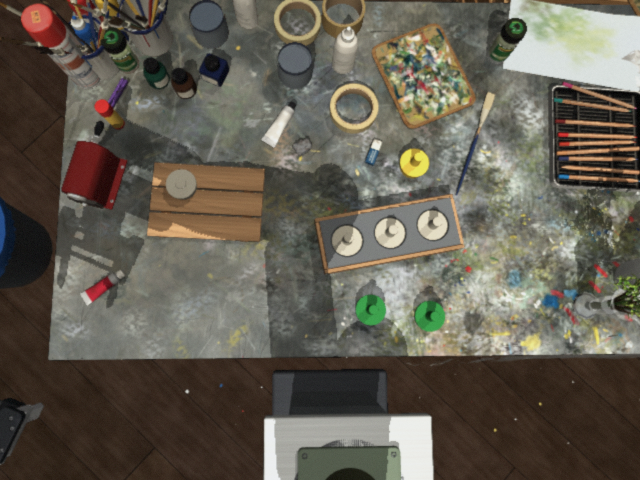

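View pics/scene0.png

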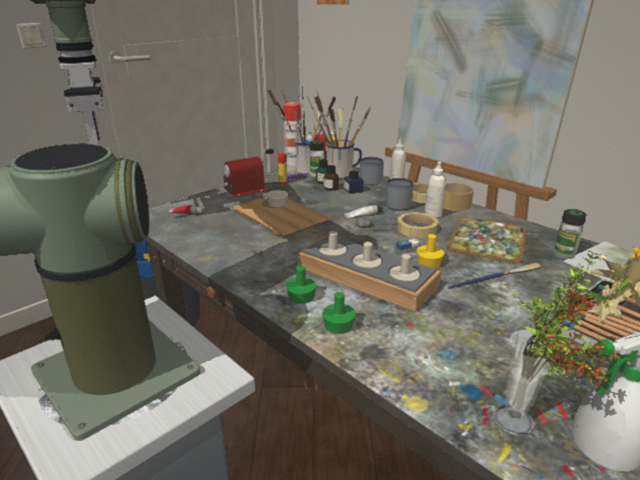

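White casts in the mould are at top-view px (347,238), (390,231) and (432,222). The look-alikes are green at (370,309) and (430,315), and yellow at (414,162). The three white ones fit the description because they sit in the cavities. The board is at (207,203), with the old cast at (180,184). Next I'll measure the stubs and confirm them in a crop.

Run:
```python
from h import *
al=np.ones((480,640),bool); S={}
for n in ['top','scene']:
    c=dict(np.load(n+'.npz')); P=pts(c,al)
    for y0,x0 in [(-.163,.508),(-.081,.495),(.002,.48)]:
        m=(np.hypot(P[:,0]-x0,P[:,1]-y0)<.035)&(P[:,2]>.05)&(P[:,2]<.09); Q=P[m]; T=Q[Q[:,2]>.072]
        (cx,cy),r=cv2.minEnclosingCircle(T[:,:2].astype(np.float32)); print(n,'stub',len(Q),T.mean(0).round(4),round(cx,4),round(cy,4),round(r,4),Q[:,2].max().round(3))
    m=(P[:,2]>.036)&(P[:,2]<.052)&(np.hypot(P[:,0]-.589,P[:,1]-.318)<.045)
    (cx,cy),r=cv2.minEnclosingCircle(P[m][:,:2].astype(np.float32)); print('old',cx,cy,r)
    for r in robot.trace('drying_board',n)[:1] if n=='top' else []:
        pass
c=robot.camera('top'); r=robot.trace('drying_board','top')[0]
P=pts(c,r['mask']); Q=P[(abs(P[:,2]-.014)<.004)]
print('board',cv2.minAreaRect(Q[:,:2].astype(np.float32)),cv2.boxPoints(cv2.minAreaRect(Q[:,:2].astype(np.float32))))
P=pts(c,al);Q=P[(abs(P[:,2]-.042)<.004)&(abs(P[:,0]-.495)<.12)&(abs(P[:,1]+.081)<.18)]
print('mould',cv2.minAreaRect(Q[:,:2].astype(np.float32)))
cv2.imwrite('pics/crop.png',cv2.resize(c['frame'][140:340,140:470,::-1],None,fx=2.4,fy=2.4,interpolation=cv2.INTER_CUBIC))
```

```text
top stub 108 [ 0.5113 -0.1663  0.077 ] 0.5116 -0.1664 0.0093 0.081
top stub 99 [ 0.4959 -0.0827  0.0772] 0.4961 -0.083 0.0089 0.081
top stub 92 [0.481  0.0006 0.077 ] 0.4813 0.0004 0.0091 0.082
old 0.5920774340629578 0.3203292191028595 0.029567338526248932
scene stub 154 [ 0.5086 -0.1695  0.0767] 0.5105 -0.1689 0.0097 0.079
scene stub 136 [ 0.494  -0.0858  0.0766] 0.4961 -0.0858 0.0099 0.08
scene stub 125 [ 0.4789 -0.0026  0.0763] 0.4809 -0.0021 0.01 0.079
old 0.5912908911705017 0.317608118057251 0.032793350517749786
board ((0.5636900663375854, 0.27546703815460205), (0.22058068215847015, 0.148995503783226), 86.64549255371094) [[0.48286644 0.16972482]
 [0.63160664 0.16100651]
 [0.6445137  0.38120925]
 [0.4957735  0.38992757]]
mould ((0.49611127376556396, -0.08276137709617615), (0.10846664011478424, 0.2751978039741516), 10.240500450134277)
```

View pics/crop.png

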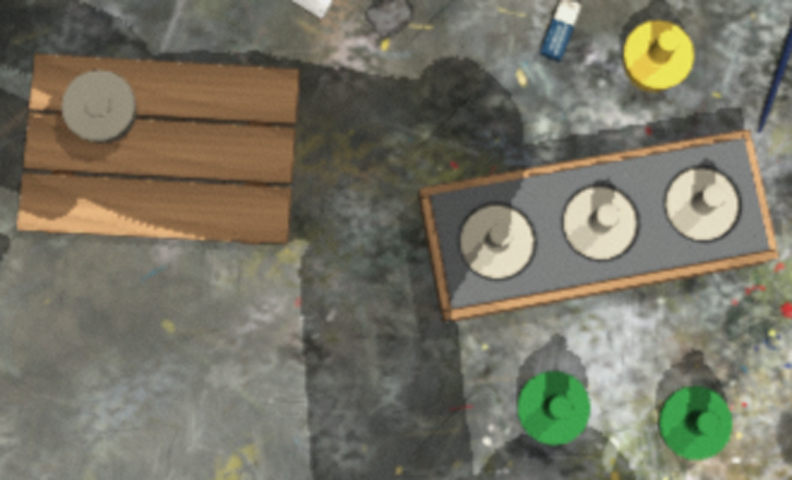

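The crop confirms it: the white casts are the three in the mould, and the green and yellow look-alikes stand outside it. Stubs, from the mould's left end in the picture: C (0.481,-0.001), B (0.496,-0.084), A (0.511,-0.167). I'll turn the tool to close across the row, then move to C.

Request:
{"fn": "jog_arm", "kwargs": {"rows": [[[0,0,0],10.7],[[0,0,0],10.7],[[0,0,0],10.7],[[0,0,0],10.7],[[0,0,0],10.7]], "claw": 0}}

```text
t: 1.27
tcp_pos: [0.2254, 0.529, 0.2055]
eef_rot: [180.0, -0.0, 103.1]
ft_force: [-0.0, 0.1, -0.2]
gripper_width: 0.094
gripper_force: 0.0
```

Request:
{"fn": "jog_arm", "kwargs": {"rows": [[[0,0,0],3.1],[[-5.6,1.6,0],0],[[-5.6,1.6,0],0],[[-5.6,1.6,0],0],[[-5.6,1.6,0],0]]}}

```text
t: 1.9
tcp_pos: [0.3291, 0.3186, 0.2057]
eef_rot: [179.9, -0.0, 100.4]
ft_force: [1.0, -0.5, -0.3]
gripper_width: 0.0943
gripper_force: 0.0
```

Request:
{"fn": "jog_arm", "kwargs": {"rows": [[[-5.6,1.6,0],0],[[-5.6,1.6,0],0],[[-5.6,1.6,0],0],[[-5.6,1.6,0],0],[[0,0,0],0]]}}

```text
t: 2.52
tcp_pos: [0.4332, 0.1079, 0.2058]
eef_rot: [179.9, 0.0, 99.9]
ft_force: [-0.6, 0.3, -0.9]
gripper_width: 0.0938
gripper_force: 0.0
```

Request:
{"fn": "jog_arm", "kwargs": {"rows": [[[-5.8,1.42,0],0],[[-5.76,1.42,0],0],[[0,0,4],0],[[0,0,4],0],[[0,0,0],0]]}}

```text
t: 3.15
tcp_pos: [0.4768, 0.0042, 0.1224]
eef_rot: [-179.6, -0.2, 100.4]
ft_force: [-0.2, 0.3, 0.8]
gripper_width: 0.094
gripper_force: 0.0
```

Request:
{"fn": "jog_arm", "kwargs": {"rows": [[[-0.2,0.1,0],0],[[0,0,0],0]]}}

```text
t: 3.4
tcp_pos: [0.4835, 0.0009, 0.1277]
eef_rot: [179.8, 0.1, 100.4]
ft_force: [0.6, 0.0, 0.4]
gripper_width: 0.0937
gripper_force: 0.0
```

Request:
{"fn": "jog_arm", "kwargs": {"rows": [[[0,-0.2,4],0],[[-0.2,0,2.8],0],[[0,0,1],0],[[0,0,0],0],[[0,0,0],0]]}}

```text
t: 4.03
tcp_pos: [0.4815, -0.0018, 0.049]
eef_rot: [179.8, 0.1, 100.3]
ft_force: [-0.2, 0.6, 0.1]
gripper_width: 0.094
gripper_force: 0.0
```

Request:
{"fn": "jog_arm", "kwargs": {"rows": [[[0,0,0],0],[[0,0,0],0],[[0,0,0],0],[[0,0,0],0],[[0,0,0],0]], "claw": 1, "newtons": 20}}

```text
t: 4.65
tcp_pos: [0.4799, -0.0016, 0.0474]
eef_rot: [-180.0, -0.0, 100.3]
ft_force: [0.0, 0.3, -0.5]
gripper_width: 0.0471
gripper_force: 0.0
```

Request:
{"fn": "jog_arm", "kwargs": {"rows": [[[0,0,-0.1],0],[[0,0,-0.1],0],[[0,0,-0.2],0],[[0,0,0],0]]}}

```text
t: 5.15
tcp_pos: [0.4807, -0.0016, 0.0518]
eef_rot: [179.9, 0.0, 100.3]
ft_force: [1.2, -0.0, -1.6]
gripper_width: 0.0175
gripper_force: 20.0
```

Request:
{"fn": "jog_arm", "kwargs": {"rows": [[[0,0,-0.1],0],[[0,0,-0.2],0],[[0,0,-0.2],0],[[0,0,0],0]]}}

```text
t: 5.65
tcp_pos: [0.4804, -0.0013, 0.0533]
eef_rot: [179.9, -0.0, 100.3]
ft_force: [12.0, 0.4, -26.2]
gripper_width: 0.0177
gripper_force: 19.9
```

C is stuck (26 N). I'll lower it back, let go and go to B.

Request:
{"fn": "jog_arm", "kwargs": {"rows": [[[0,0,0.3],0],[[0,0,0.3],0],[[0,0,0],0]]}}

```text
t: 6.02
tcp_pos: [0.4807, -0.0015, 0.0511]
eef_rot: [179.9, 0.0, 100.3]
ft_force: [3.0, 1.5, 0.7]
gripper_width: 0.0175
gripper_force: 20.0
```

Request:
{"fn": "jog_arm", "kwargs": {"rows": [[[0,0,0],0],[[0,0,0],0],[[0,0,0],0],[[0,0,0],0],[[0,0,0],0]], "claw": 0.45}}

```text
t: 6.65
tcp_pos: [0.4798, -0.0016, 0.0504]
eef_rot: [-180.0, -0.0, 100.3]
ft_force: [0.4, -0.4, 0.5]
gripper_width: 0.0513
gripper_force: 0.0
```

Request:
{"fn": "jog_arm", "kwargs": {"rows": [[[0,0,-3],0],[[0,0,-3],0],[[-4.2,0,0],0],[[-4.2,0,0],0],[[0,0,0],0]]}}

```text
t: 7.28
tcp_pos: [0.4958, -0.0866, 0.1109]
eef_rot: [179.9, 0.1, 100.1]
ft_force: [0.2, 0.8, 0.0]
gripper_width: 0.0519
gripper_force: 0.0
```

Request:
{"fn": "jog_arm", "kwargs": {"rows": [[[0,0,0],0],[[0,0,0],0]]}}

```text
t: 7.52
tcp_pos: [0.4945, -0.0831, 0.1101]
eef_rot: [-180.0, -0.0, 100.4]
ft_force: [-0.0, -0.1, -0.3]
gripper_width: 0.0515
gripper_force: 0.0
```

Request:
{"fn": "jog_arm", "kwargs": {"rows": [[[-0.1,0.1,3],0],[[0,0,3.1],0],[[0,0,0],0],[[0,0,0],0]]}}

```text
t: 8.02
tcp_pos: [0.4968, -0.0847, 0.0503]
eef_rot: [179.9, 0.0, 100.4]
ft_force: [-0.3, 0.0, 1.5]
gripper_width: 0.0518
gripper_force: 0.0
```

Request:
{"fn": "jog_arm", "kwargs": {"rows": [[[0,0,0],0],[[0,0,0],0],[[0,0,0],0],[[0,0,0],0],[[0,0,0],0]], "claw": 1}}

```text
t: 8.65
tcp_pos: [0.4965, -0.0851, 0.0497]
eef_rot: [180.0, 0.0, 100.3]
ft_force: [0.2, -1.6, 1.6]
gripper_width: 0.0177
gripper_force: 20.0
```

Request:
{"fn": "jog_arm", "kwargs": {"rows": [[[0,0,0],0],[[0,0,-0.1],0],[[0,0,-0.1],0],[[0,0,-0.2],0],[[0,0,0],0]]}}

```text
t: 9.28
tcp_pos: [0.4958, -0.0851, 0.0517]
eef_rot: [-180.0, 0.0, 100.3]
ft_force: [5.3, -2.5, -13.0]
gripper_width: 0.0179
gripper_force: 20.0
```

B is stuck too (13 N, held at 2 mm). On to A.

Request:
{"fn": "jog_arm", "kwargs": {"rows": [[[0,0,0.2],0],[[0,0,0.2],0],[[0,0,0],0]]}}

```text
t: 9.65
tcp_pos: [0.4962, -0.085, 0.0497]
eef_rot: [-180.0, -0.0, 100.3]
ft_force: [0.1, -0.2, -0.7]
gripper_width: 0.0178
gripper_force: 20.0
```

Request:
{"fn": "jog_arm", "kwargs": {"rows": [[[0,0,0],0],[[0,0,0],0],[[0,0,0],0],[[0,0,0],0],[[0,0,0],0]], "claw": 0.45}}

```text
t: 10.28
tcp_pos: [0.4962, -0.085, 0.0495]
eef_rot: [-180.0, 0.0, 100.3]
ft_force: [1.1, 0.8, -0.5]
gripper_width: 0.0519
gripper_force: 0.0
```

Request:
{"fn": "jog_arm", "kwargs": {"rows": [[[0,0,-3],0],[[0,0,-3],0],[[-4.2,0,0],0],[[-4.2,0,0],0],[[0,0,0],0]]}}

```text
t: 10.9
tcp_pos: [0.512, -0.1702, 0.1099]
eef_rot: [179.9, 0.1, 100.1]
ft_force: [0.7, -0.2, 0.9]
gripper_width: 0.052
gripper_force: 0.0
```

Request:
{"fn": "jog_arm", "kwargs": {"rows": [[[0,0,0],0],[[0,0,0],0]]}}

```text
t: 11.15
tcp_pos: [0.5108, -0.1665, 0.1091]
eef_rot: [-180.0, -0.1, 100.4]
ft_force: [-0.5, 0.2, -0.2]
gripper_width: 0.0515
gripper_force: 0.0
```

Request:
{"fn": "jog_arm", "kwargs": {"rows": [[[-0.1,0,3],0],[[0,0,3.0],0],[[0,0,0],0],[[0,0,0],0]]}}

```text
t: 11.65
tcp_pos: [0.512, -0.1684, 0.0503]
eef_rot: [179.9, 0.0, 100.4]
ft_force: [0.5, -0.6, -0.3]
gripper_width: 0.0515
gripper_force: 0.0
```

Request:
{"fn": "jog_arm", "kwargs": {"rows": [[[0,0,0],0],[[0,0,0],0],[[0,0,0],0],[[0,0,0],0],[[0,0,0],0]], "claw": 1}}

```text
t: 12.28
tcp_pos: [0.5117, -0.1688, 0.0497]
eef_rot: [180.0, 0.0, 100.3]
ft_force: [-0.1, 0.2, 1.0]
gripper_width: 0.0173
gripper_force: 20.0
```

Request:
{"fn": "jog_arm", "kwargs": {"rows": [[[0,0,0],0],[[0,0,-0.2],0],[[0,0,-0.2],0],[[0,0,-0.2],0],[[0,0,0],0]]}}

```text
t: 12.9
tcp_pos: [0.5113, -0.1687, 0.0555]
eef_rot: [-180.0, -0.0, 100.3]
ft_force: [-0.6, -0.5, -1.9]
gripper_width: 0.0174
gripper_force: 20.0
```

A is loose: it rose 6 mm at 1.9 N. I'll lift it clear, check in a picture, then carry it over.

Request:
{"fn": "jog_arm", "kwargs": {"rows": [[[0,0,-0.5],0],[[0,0,-1.5],0],[[0,0,-2],0],[[0,0,-2.5],0],[[0,0,-2.5],0]], "newtons": 30}}

```text
t: 13.52
tcp_pos: [0.5116, -0.1687, 0.1474]
eef_rot: [180.0, 0.0, 100.3]
ft_force: [0.4, -0.3, -1.5]
gripper_width: 0.0177
gripper_force: 30.0
```

Request:
{"fn": "jog_arm", "kwargs": {"rows": [[[0,0,-1.5],0],[[0,0,0],0],[[1,0.3,0],0],[[2,0.6,0],0],[[3,0.9,0],0]]}}

```text
t: 14.15
tcp_pos: [0.5177, -0.1047, 0.1593]
eef_rot: [-179.9, -0.1, 100.3]
ft_force: [1.2, 0.3, -0.6]
gripper_width: 0.0174
gripper_force: 30.0
```

Request:
{"fn": "jog_arm", "kwargs": {"rows": [[[4,1.1,0],0],[[4,1.1,0],0],[[4,1.1,0],0],[[4,1.1,0],0],[[4,1.2,0],0]]}}

```text
t: 14.78
tcp_pos: [0.5363, 0.1033, 0.1594]
eef_rot: [-179.9, -0.0, 100.4]
ft_force: [0.3, -0.4, -1.0]
gripper_width: 0.0174
gripper_force: 30.0
```

Request:
{"fn": "jog_arm", "kwargs": {"rows": [[[4,1.2,0],0],[[4,1.2,0],0],[[3,0.9,0],0],[[1,0.3,0],0],[[0,0,0],0]]}}

```text
t: 15.4
tcp_pos: [0.5506, 0.2255, 0.1597]
eef_rot: [-179.9, 0.0, 100.4]
ft_force: [-0.5, -0.7, -1.1]
gripper_width: 0.0175
gripper_force: 30.0
```

Request:
{"fn": "jog_arm", "kwargs": {"rows": [[[0,0,0],0],[[0,0,0],0],[[0,0,0],0]]}}

```text
t: 15.78
tcp_pos: [0.5517, 0.2241, 0.1606]
eef_rot: [180.0, 0.0, 100.2]
ft_force: [0.1, -0.2, -1.3]
gripper_width: 0.0172
gripper_force: 30.0
```

Run:
```python
from h import *
c=robot.camera('scene'); cv2.imwrite('pics/s1.png',cv2.resize(c['frame'][120:330,190:470,::-1],None,fx=2.5,fy=2.5))
s=robot.get_state(); print(s['tcp_pos'],s['eef_rot'],s['ft_force'],s['gripper_width'])
p=s['tcp_pos']; P=pts(c,np.ones((480,640),bool))
m=(np.hypot(P[:,0]-p[0],P[:,1]-p[1])<.04)&(P[:,2]<p[2]-.002)&(P[:,2]>.06)
print(P[m].min(0),P[m].max(0))
```

```text
[0.55168709 0.22423466 0.16055142] [ 1.79996322e+02 -3.24748383e-04  1.00258447e+02] [-0.23084555 -0.7402575  -1.46529297] 0.0174478288053782
[0.51796531 0.19263985 0.12281077] [0.57570403 0.25079785 0.15801947]
```

View pics/s1.png

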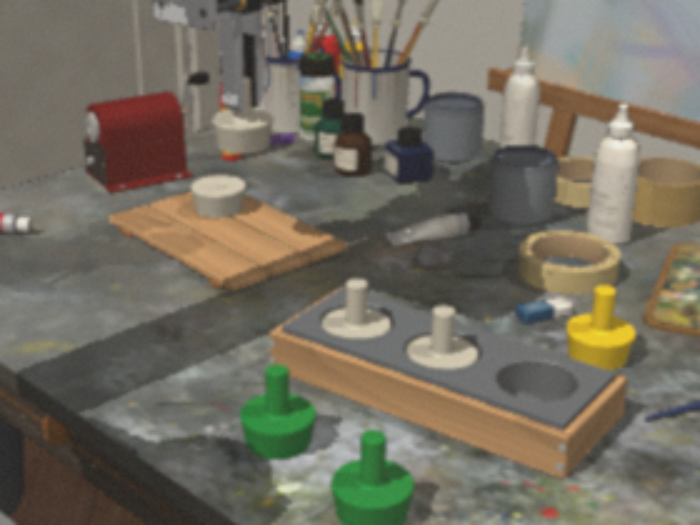

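The crop shows the cast held upright at (242,128) above the board, the right-hand cavity at (538,380) empty, and the other two still seated. Its underside is 38 mm below the TCP, so it touches down at a TCP height of about 0.052.

Request:
{"fn": "jog_arm", "kwargs": {"rows": [[[0,0,3],0],[[0,0,3],0],[[0,0,2.5],0],[[0,0,1.5],0],[[0,0,0],0]]}}

```text
t: 16.45
tcp_pos: [0.5506, 0.2245, 0.0593]
eef_rot: [-179.8, 0.0, 100.3]
ft_force: [0.5, -0.6, -1.6]
gripper_width: 0.0175
gripper_force: 30.0
```

Request:
{"fn": "jog_arm", "kwargs": {"rows": [[[0,0,0],0],[[0,0,0.2],0],[[0,0,0.2],0],[[0,0,0.2],0],[[0,0,0],0]]}}

```text
t: 17.08
tcp_pos: [0.5513, 0.2249, 0.0543]
eef_rot: [-180.0, 0.0, 100.3]
ft_force: [-0.1, -0.8, -0.7]
gripper_width: 0.0172
gripper_force: 30.0
```

Request:
{"fn": "jog_arm", "kwargs": {"rows": [[[0,0,0.1],0],[[0,0,0.1],0],[[0,0,0],0],[[0,0,0],0]]}}

```text
t: 17.58
tcp_pos: [0.5516, 0.2249, 0.0524]
eef_rot: [180.0, -0.0, 100.3]
ft_force: [0.7, 0.3, -2.3]
gripper_width: 0.0171
gripper_force: 30.0
```

Request:
{"fn": "jog_arm", "kwargs": {"rows": [[[0,0,0.1],0],[[0,0,0.1],0],[[0,0,0],0],[[0,0,0],0]]}}

```text
t: 18.08
tcp_pos: [0.552, 0.2251, 0.0516]
eef_rot: [180.0, -0.0, 100.3]
ft_force: [-1.6, -0.9, 5.5]
gripper_width: 0.0171
gripper_force: 30.0
```

The cast is down on the board (5.5 N). Releasing it and pulling back.

Request:
{"fn": "jog_arm", "kwargs": {"rows": [[[0,0,-0.05],0],[[0,0,0],0],[[0,0,0],0],[[0,0,0],0],[[0,0,0],0]], "claw": 0.45}}

```text
t: 18.7
tcp_pos: [0.5515, 0.2249, 0.0508]
eef_rot: [-180.0, 0.0, 100.3]
ft_force: [0.5, 0.7, 0.1]
gripper_width: 0.0514
gripper_force: 0.0
```

Request:
{"fn": "jog_arm", "kwargs": {"rows": [[[0,0,-1],0],[[0,0,-3],0],[[0,0,-4],0],[[0,0,-4],0],[[0,0,0],0]]}}

```text
t: 19.32
tcp_pos: [0.5549, 0.2258, 0.1763]
eef_rot: [179.4, -0.0, 100.3]
ft_force: [0.5, -0.3, -0.7]
gripper_width: 0.0517
gripper_force: 0.0
```

Request:
{"fn": "jog_arm", "kwargs": {"rows": [[[-5,0,0],0],[[-5,0,0],0],[[-5,0,0],0],[[0,0,0],0],[[0,0,0],0]]}}

```text
t: 19.95
tcp_pos: [0.5777, 0.0776, 0.1699]
eef_rot: [-179.9, -0.1, 100.3]
ft_force: [0.0, 0.3, -0.1]
gripper_width: 0.0517
gripper_force: 0.0
```

Run:
```python
from h import *
c=robot.camera('scene'); cv2.imwrite('pics/s2.png',cv2.resize(c['frame'][120:330,190:470,::-1],None,fx=2.5,fy=2.5))
P=pts(c,np.ones((480,640),bool))
for n,x,y in [('new',.552,.225),('old',.5915,.318),('B',.496,-.084),('C',.481,-.001)]:
    Q=P[(np.hypot(P[:,0]-x,P[:,1]-y)<.04)&(P[:,2]>.036)&(P[:,2]<.1)]; T=Q[Q[:,2]>Q[:,2].max()-.008]
    print(n,len(Q),T.mean(0).round(4),Q[:,2].max().round(4))
```

```text
new 295 [0.5477 0.2232 0.0779] 0.0807
old 157 [0.5869 0.3173 0.0415] 0.0447
B 654 [ 0.4921 -0.0857  0.0765] 0.0797
C 578 [ 0.4764 -0.0036  0.0764] 0.0796
```

View pics/s2.png

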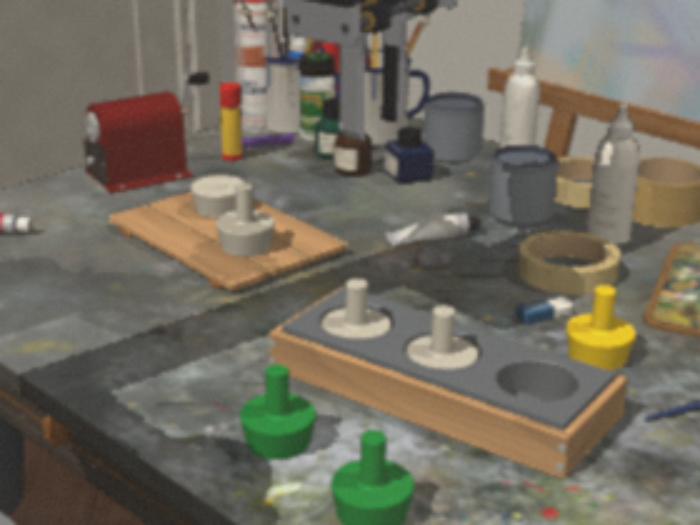

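The cast stands stub up on the board at (245,225), clear of the old cast at (220,195). The other two are still seated at (356,310) and (442,340).

```bash
python3 -c "
from plant import robot; print(robot.hand_in())"
```

```text
the job is handed in; nothing more can be done
None
```

The loose cast, which was cast_1 if the mould's +y end is the one on the robot's left, is standing stub up on the drying board clear of the old cast; the two stuck casts are still seated, and the job is handed in (no verdict was returned).

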